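# Swing a bracket plate home in its fixture and clamp it

## Robot

A 7-joint arm with a two-finger parallel gripper is mounted at the origin on the work surface. World frame = base frame: x ahead of the robot, y to its left, z up, the work surface at z = 0. Lengths are in m, angles in rad, forces in N, time in s.
With the tool pointing down it reaches from about 0.4 to 0.85 m from the base axis. Payload 10.4 kg.
Tool frame: the origin (TCP) lies on the centre line of the jaws, within the pads' length; the fingertips stand r.tip_extent ahead of it and the grasp point (between the pads) lies 3 mm ahead of it (r.tip_extent is the distance from the TCP to the fingertips, in m); z points along the fingers, y is the direction in which the jaws open and shut (so a half turn about z gives the same grasp; the last joint's range is limited). The gripper opens to 87 mm and grips with 3 to 60 N. Pads are 19 mm wide; open, the fingers measure 117 mm over their backs; the gripper's body (75 mm by 190 mm) begins 51 mm behind the grasp point.
Start: joints at [1.318, 0.332, -0.065, 1.46, 0.022, 1.35, -0.088], TCP at [0.142, -0.609, 0.245] pointing down, gripper open.
Joint ranges: [-2.6, 2.6], [-0.5, 2.12], [-1.47, 1.34], [0.16, 2.42], [-1.27, 4.41], [0.06, 2.06], [-2.6, 2.6]. Speed limits (rad/s): [2.22, 2.22, 2.79, 2.79, 3.14, 3.14, 3.14].

## Interface

Orientations are given as a unit quaternion [x, y, z, w].
In Python, from bench import r gives the robot as it stands. The module is installed in compiled form; this text tells all that it offers.
- The arm moves only by the shell command python3 -m jog 'ROWS' [FORCE]. ROWS is JSON, a list of rows, each a list of 5 numbers: the shift along the tool's x, y, z in cm, then the turn about the tool's z in rad, then the closure, from 0 (fully open) to 1 (shut). A call has exactly 10 rows; each row shifts and turns the pose as measured when the row begins, along the tool's axes as they then stand; what a row does not reach is not made up. A row lasts 1/10 s, in which the tool goes at most 50 mm and 8.59 degrees, less where a joint would pass 70% of its speed; a pose out of reach is approached as far as the arm can. A call with a gripper value outside its range is refused whole. The fingers move at their own pace and stop on an object; FORCE is the grip in N (left out, the last holds). Time passes only in rows, so rows that do not move let the fingers close, or fill a call up. It gives the time, the measured TCP pose, the force and the opening at its end, in the units of the state.
- r.read_state(): the state, without advancing time (a new reading comes with each control period).
- r.camera(name): name is "side" or "top" or "wrist"; returns a dict with "pixels" (420x560x3 uint8, red, green, blue), "fx", "fy", "cx", "cy" (pixels), "k1" (the pictures are not rectified: a ray, as slopes to the right and down, at radius r is drawn at 1 + k1 r^2 times it, then the intrinsics apply), "camera_from_world" (4x4, takes a point from world to camera coordinates). Camera axes: x right, y up, looking along -z (the intrinsics and any distortion apply to the point x, -y, -z); pixel columns grow to the right and rows downward; lengths in m; the calibration is good to about 2 mm. A picture is of the moment at which its call begins. There is no depth.
- r.close_job(): hands the job in, once; it reports no verdict.
The state is a dict: "time": time; "joint_positions": joint angles; "joint_vel": joint speeds; "joint_torque": joint torques, N m; "ee_pos": TCP position; "eef_rot": TCP orientation; "ft_force": force on the tool from outside, world axes, zero at the start; "torque": the same for the moment, N m; "width": finger opening in m.
Only numpy, scipy, OpenCV 4.12 (cv2) and the standard library are available. Lean on these libraries where they do the work, as an engineer would, in place of code of your own. Each camera call takes 0.05 s, during which the arm holds its last target. There are 200 camera calls.

## Task

Swing the aluminium plate round its pivot pin until it lies against the brass set screw of the red stop, and press it there for a moment firmly but gently (about 12 N; never push it with more than 16 N), while the clamp is still up. Then tip the red-knobbed clamp lever over towards the plate's near side so that its nose drops behind the plate's tongue and holds the plate against the screw. Let go of everything, leave the plate flat on its pin and do not disturb the other things on the bench.

Things in the scene. Friction and masses are not known exactly. Their poses are not given: they have to be found in the camera images.
- base: Dark steel fixture base, 300 (x) x 370 (y) x 12 mm thick, fixed to the table at a new place and yaw each time; origin at the centre of its underside, z up, x roughly away from the robot. The plate slides on its top. Its -x half is free but for the plate; a loose spacer stands in its +x -y corner.
- pin (a point): Foot of the steel pivot pin, on the base's top (12 mm above the table), at base x +50, y -125 mm; the pin is 14 mm across and rises 22 mm above the base's top. Axes as the base.
- plate: Loose aluminium bracket plate, 0.3 to 0.5 kg, 15 mm thick, its 15 mm hole on the pin. Origin: hole centre, underside; own y to its free end. Rectangle x -35..35, y -35..185 mm; tongue x -13..13, y 185..240 mm. Starts turned 0.45 to 0.85 rad anticlockwise from above from the base's heading; home: within 0.09 rad of it, either side. Friction on the base: low (oiled faces), under 1.5 N at the far corner.
- push_edge (a point): On the plate's long -x side face, 20 mm from the free corner (plate x -35, y 165 mm), mid-thickness: a good place to push from, towards the base's +x; the 50 mm beside it (to plate -x) are free for fingers, and nothing stands above it within 90 mm. Axes as the plate.
- tongue (a point): On the -x side face of the plate's tongue (plate x -13, y 225 mm), mid-thickness, where the clamp nose will bear. Axes as the plate.
- stop: Fixed red stop block, 30 x 34 x 30 mm, on the base at base x +120, y +40 mm; origin centre of underside. A 10 mm brass set screw, axis 9 mm above the base's top, sticks out of its -x face by 6 to 34 mm, set differently each time and not measured: find it by feel. It meets the plate's +x side at plate y about 165 mm. It does not give: meet it slowly (10 mm/s; a bump at 50 mm/s is too hard).
- post (a point): Centre of the top of the fixed blue clamp post, 30 (x) x 22 (y) mm, at base x +31, y +138 mm, reaching 84 mm above the table; the lever's axis runs through it along the base's y, 12 mm below this point. Axes as the base.
- clamp (a joint): Clamp lever angle, rad: 0 to 0.12 raised (start; handle leans to the base's +x and rests there by its weight), growing as the handle tips to the base's -x; upright at 0.28; 1.4 to 2.35 closed on the plate. Past upright it sinks by its own weight in 1 to 2 s (damped hinge); its weight alone then holds the plate on the screw with some newtons.
- clamp_knob (a point): Centre of the lever's red ball knob, 28 mm across, on a 10 mm rod 72 mm from the lever's axis, at base y +164 mm; about 141 mm above the table at the start. Push it from the base's +x side towards -x by about 60 mm, near the ball's height; the air on its +x side is free.
- nose (a point): Round end of the clamp's nose, 12 mm thick, 51 mm from the lever's axis, at base y +100 mm. Raised, it points to the base's -x, about 45 mm above the plate; closed, it hangs down behind the tongue's -x side.
- spacer: Bystander: brass spacer, a standing cylinder 24 mm across and 30 high, on the fixture base; origin centre of underside
- strap: Bystander: flat yellow strap 50 x 130 x 10 mm with two dark holes, lying on the table; origin centre of underside
- wrench: Bystander: steel wrench lying on the table
- screwdriver: Bystander: screwdriver lying on the table
- tape: Bystander: roll of tape, 96 mm across, 25 high, lying flat; origin centre of underside
- jar: Bystander: jar with yellow cap, 60 mm across, 80 high; origin centre of underside
- partsbox: Bystander: yellow parts box 60 x 100 x 50 mm; origin centre of underside

How it is judged:
By the outcome, as a careful person would: the job done as asked, in the order asked, and still so for the second after the job is handed in, with the robot touching nothing.
It also fails if it takes over 72 s, if anything falls off the work surface, if the arm or the gripper's body presses on something with over 40 N, if the wrist force passes 120 N, or if a joint passes its speed limit or range.

## Working session

There is one attempt and no reset: what is moved stays moved. The work goes in short steps, Python scripts to look and compute and a shell command to move; the robot and the scene stay as the last step left them, time stands still between calls to the robot, and variables do not carry over. Pictures are saved under pics/ and viewed, about 8 in all and at most 12, crops included, and the job is handed in when it is done.

```bash
mkdir -p pics; cat > h.py <<'E'
import numpy as np, cv2
from bench import r
def snap(n,f):
    c=r.camera(n); cv2.imwrite('pics/'+f,cv2.cvtColor(c['pixels'],cv2.COLOR_RGB2BGR)); 
    np.savez('pics/'+f+'.npz',**{k:np.array(c[k]) for k in c}); return c
def load(f): return dict(np.load('pics/'+f+'.npz'))
def K(c): return np.array([[c['fx'],0,c['cx']],[0,c['fy'],c['cy']],[0,0,1.]],float)
D=lambda c: np.array([float(c['k1']),0,0,0])
def ray(c,uv):
    p=cv2.undistortPoints(np.array([[uv]],float),K(c),D(c))[0,0]
    M=np.array(c['camera_from_world']); R=M[:3,:3]; t=M[:3,3]
    return -R.T@t, R.T@np.array([p[0],-p[1],-1])
def atz(c,uv,z):
    o,d=ray(c,uv); return o+d*(z-o[2])/d[2]
def proj(c,P):
    M=np.array(c['camera_from_world']); q=np.atleast_2d(P)@M[:3,:3].T+M[:3,3]; q=q*[1,-1,-1]
    return cv2.projectPoints(q.reshape(-1,1,3),np.zeros(3),np.zeros(3),K(c),D(c))[0][:,0]
E
python3 - <<'E'
from h import *
s=r.read_state(); print(s,r.tip_extent)
a=snap('top','t1.png');b=snap('side','s1.png')
E
```

```text
{'time': 0.0, 'joint_positions': array([ 1.31841195,  0.33285991, -0.06470181,  1.46092287,  0.02163765,
        1.34984813, -0.08846402]), 'joint_vel': array([-1.78881972e-03,  6.51723716e-04,  7.35516631e-04, -5.87169764e-04,
        2.20765976e-03, -8.12590566e-05, -8.40785185e-04]), 'joint_torque': array([-1.47182673e-03, -6.23256898e+01,  2.37387355e-02, -3.89909863e+01,
       -6.14496949e-02,  3.95927543e-02,  1.37082643e-04]), 'ee_pos': array([ 0.14226614, -0.60825318,  0.24377019]), 'eef_rot': array([ 9.93403110e-01,  1.14672625e-01, -1.24324438e-04, -6.59215144e-04]), 'ft_force': array([ 0.34369417, -0.09088153, -0.48293856]), 'torque': array([ 0.03059735, -0.07394958,  0.02795054]), 'width': 0.08692645688736929} 0.022
```

View pics/t1.png

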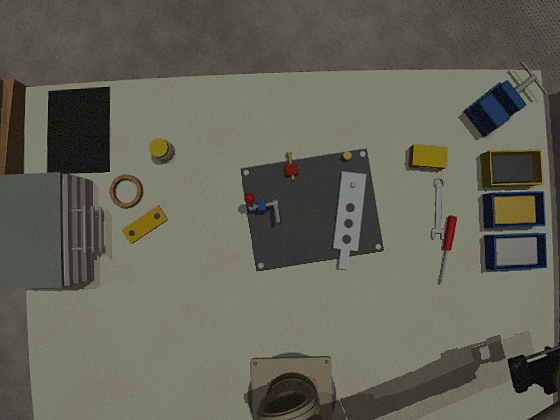

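View pics/s1.png

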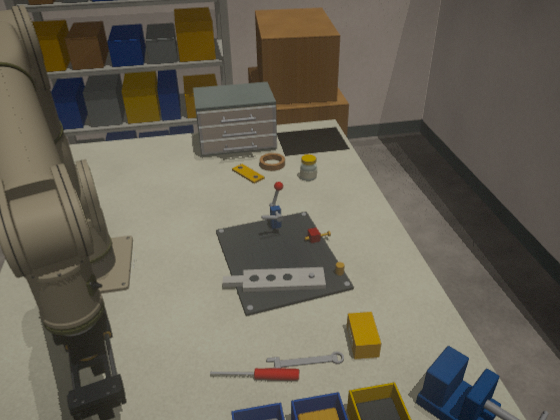

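The top view shows the base with corners about (242,166), (366,149), (383,248), (258,271). The plate runs from pin (353,185) to tongue end (343,268), the stop is at (292,170) and the knob at (250,198).

```bash
python3 - <<'E'
from h import *
c=load('t1.png'); s=load('s1.png')
from scipy.optimize import least_squares
px=np.array([(242,166),(366,149),(383,248),(258,271)],float)
g=cv2.cvtColor(c['pixels'],cv2.COLOR_RGB2GRAY)
# refine with a dark mask hull
m=((g<85)*255).astype(np.uint8); m[:140]=0;m[280:]=0;m[:,:230]=0;m[:,395:]=0
m=cv2.morphologyEx(m,cv2.MORPH_OPEN,np.ones((5,5)))
cs=max(cv2.findContours(m,0,2)[0],key=cv2.contourArea); 
ap=cv2.approxPolyDP(cv2.convexHull(cs),6,True)[:,0]; print('dark',ap.tolist())
L=np.array([(.15,.185),(.15,-.185),(-.15,-.185),(-.15,.185)])
def T(p,q,z): 
    q=np.atleast_2d(q);C,S=np.cos(p[2]),np.sin(p[2]); return np.c_[p[0]+C*q[:,0]-S*q[:,1],p[1]+S*q[:,0]+C*q[:,1],np.full(len(q),z)]
W=np.array([atz(c,u,.012) for u in px]); print(W.round(3))
f=least_squares(lambda p:(proj(c,T(p,L,.012))-px).ravel(),[.6,-.1,0.1]); p=f.x; print('base',p.round(4),f.fun.round(1))
# plate: bright pixels
mm=((c['pixels'].min(2)>120)*255).astype(np.uint8); 
pl=np.array([atz(c,u,.027) for u in [(353,185),(343,268)]]); print('plate pts',pl.round(3))
pin=T(p,(.05,-.125),.012)[0]
print('pin',pin.round(3),'proj',proj(c,[pin+[0,0,.022]]).round(1),proj(s,[pin+[0,0,.022]]).round(1))
for n,q,z in [('post',(.031,.138),.084),('stop',(.12,.04),.042),('knob',(.031+.072*np.sin(.28),.164),.141)]:
    P=T(p,q,z); print(n,P[0].round(3),proj(c,P)[0].round(1),proj(s,P)[0].round(1))
im=np.hstack([cv2.resize(c['pixels'][140:280,225:400],None,fx=4,fy=4,interpolation=cv2.INTER_CUBIC)])
cv2.imwrite('pics/t1c.png',im[:,:,::-1])
np.save('base.npy',p)
E
```

```text
dark [[368, 158], [370, 174], [339, 258], [270, 269], [255, 262], [239, 211], [249, 167], [353, 150]]
[[ 0.671  0.124  0.012]
 [ 0.709 -0.235  0.012]
 [ 0.422 -0.273  0.012]
 [ 0.368  0.087  0.012]]
base [ 0.5426 -0.0745  0.1276] [-1.3  1.1  1.1 -2.   1.4  1.7 -1.1 -0.8]
plate pts [[ 0.605 -0.191  0.027]
 [ 0.37  -0.155  0.027]]
pin [ 0.608 -0.192  0.012] proj [[353.5 183.5]] [[312.4 274.2]]
post [0.556 0.066 0.084] [261.9 203.9] [276.1 207.4]
stop [ 0.657 -0.02   0.042] [292.1 168. ] [314.8 231.2]
knob [0.572 0.095 0.141] [249.8 196.9] [279.5 186. ]
```

View pics/t1c.png

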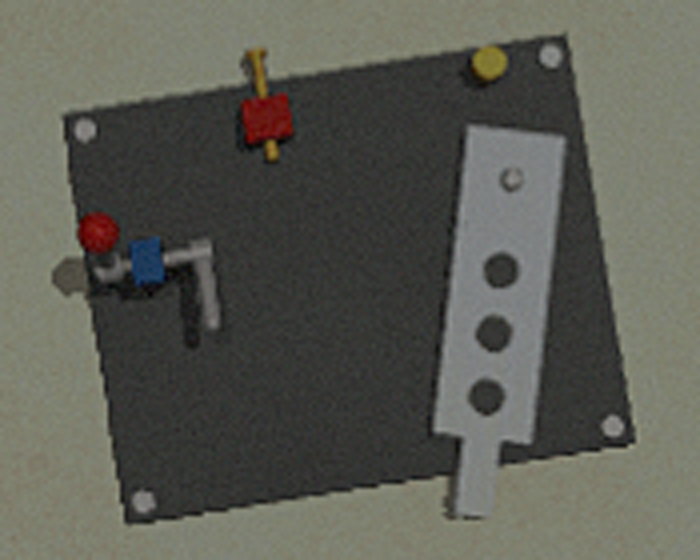

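The crop confirms the layout: screw tip at about crop (272,158), pin (512,178), tongue end (472,516). The plate looks turned far more than the 0.45–0.85 rad quoted, so I'll refit with all these points and plan the sweep from the measured angle.

```bash
cat > fit.py <<'E'
from h import *
def T(p,q,z=0): 
    q=np.atleast_2d(q);C,S=np.cos(p[2]),np.sin(p[2]); return np.c_[p[0]+C*q[:,0]-S*q[:,1],p[1]+S*q[:,0]+C*q[:,1],np.full(len(q),z)]
def inv(p,w): C,S=np.cos(p[2]),np.sin(p[2]); d=np.array(w[:2])-p[:2]; return np.array([C*d[0]+S*d[1],-S*d[0]+C*d[1]])
def cr(u,v): return (u/4+225-.375,v/4+140-.375)
def status(b):
    s=r.read_state(); q=s['eef_rot']
    from scipy.spatial.transform import Rotation as R
    M=R.from_quat(q).as_matrix(); f=np.array(s['ft_force']);C,S=np.cos(b[2]),np.sin(b[2])
    print('t',round(s['time'],2),'base xy mm',(inv(b,s['ee_pos'])*1e3).round(1),'z',round(s['ee_pos'][2]*1e3,1),'tooly ang-base',round(np.arctan2(M[1,1],M[0,1])-b[2],3),'F base',round(C*f[0]+S*f[1],2),round(-S*f[0]+C*f[1],2),round(f[2],2),'w',round(s['width'],3))
    return s,M
E
python3 - <<'E'
from fit import *
from scipy.optimize import least_squares
c=load('t1.png')
px=np.array([cr(*u) for u in [(66,112),(566,37),(635,442),(128,523),(512,178),(267,118),(98,232)]])
Q=[((.15,.185),.012),((.15,-.185),.012),((-.15,-.185),.012),((-.15,.185),.012),((.05,-.125),.034),((.12,.04),.042),((.051,.164),.141)]
pr=lambda p:np.vstack([proj(c,T(p,q,z)) for q,z in Q])
f=least_squares(lambda p:(pr(p)-px).ravel(),[.54,-.07,.13],loss='soft_l1'); b=f.x; np.save('base.npy',b)
print(b.round(4)); print((pr(b)-px).round(1).tolist())
pin=inv(b,T(b,(.05,-.125))[0])
e=inv(b,atz(c,cr(472,514),.027)); print('tongue end base',e.round(4),'dist from pin',np.hypot(*(e-pin)).round(3))
th=np.arctan2(*(e-pin)[::-1])-np.pi/2; print('plate turn rel base',round(th,3))
for u in [(433,433),(533,443),(470,125),(566,137)]: 
    w=inv(b,atz(c,cr(*u),.027))-pin; C,S=np.cos(th),np.sin(th); print('plate corner',(np.array([C*w[0]+S*w[1],-S*w[0]+C*w[1]])*1e3).round(1))
print('screw tip base',inv(b,atz(c,cr(272,160),.021)).round(4))
# finger-centre path in base mm
for t in [th+.1,th,1.0,.75,.5,.3,.15,.09,0,-.09]:
    C,S=np.cos(t),np.sin(t); sup=15*abs(C)+9.5*abs(S); q=np.array([-35-sup,155]); print(round(t,2),(pin*1e3+[C*q[0]-S*q[1],S*q[0]+C*q[1]]).round(0))
s,M=status(b)
g=T(b,(-.105,-.22),.12)[0]; print('to start, tool axes cm',(M.T@(g-s['ee_pos'])*100).round(1), g.round(3))
E
```

```text
[ 0.5406 -0.0726  0.1259]
[[-1.0, 0.1], [0.5, -1.1], [0.3, 0.4], [-0.5, 0.5], [0.3, 0.2], [0.1, -0.4], [0.0, -0.1]]
tongue end base [-0.1794 -0.059 ] dist from pin 0.239
plate turn rel base 1.291
plate corner [ 34.4 185.2]
plate corner [-36.9 183.7]
plate corner [ 34.2 -35.2]
plate corner [-34.9 -35.2]
screw tip base [0.0911 0.0412]
1.39 [-111. -143.]
1.29 [-112. -129.]
1.0 [-108.  -84.]
0.75 [-94. -47.]
0.5 [-71. -14.]
0.3 [-46.   8.]
0.15 [-24.  21.]
0.09 [-15.  25.]
0 [ 0. 30.]
-0.09 [13. 34.]
t 0.1 base xy mm [-462.4 -481.4] z 243.8 tooly ang-base -1.467 F base 1.12 0.28 -0.4 w 0.087
to start, tool axes cm [ 38.3 -22.3  12.4] [ 0.464 -0.304  0.12 ]
```

Fit residuals are about 1 px and the plate corners match the stated sizes within 2 mm. The plate is turned 1.29 rad, outside the 0.45–0.85 quoted, so it needs a longer swing on a clear path. Screw tip is at about base x 91.

```bash
python3 -m jog '[[3.8,-2.2,0,0,1],[3.8,-2.2,0,0,1],[3.8,-2.2,0,0,1],[3.8,-2.2,0,0,1],[3.8,-2.2,0,0,1],[3.8,-2.2,0,0,1],[3.8,-2.2,0,0,1],[3.8,-2.2,0,0,1],[3.8,-2.2,0,0,1],[3.8,-2.2,0,0,1]]' 20
python3 -m jog '[[0,0,0,-0.147,1],[0,0,0,-0.147,1],[0,0,0,-0.147,1],[0,0,0,-0.147,1],[0,0,0,-0.147,1],[0,0,0,-0.147,1],[0,0,0,-0.147,1],[0,0,0,-0.147,1],[0,0,0,-0.147,1],[0,0,0,-0.147,1]]'
python3 -c "
from fit import *
b=np.load('base.npy');s,M=status(b);print(s['joint_positions'].round(2),s['ft_force'])
for q in [(-.112,-.185),]:print((M.T@(T(b,q,.12)[0]-s['ee_pos'])*100).round(1))"
```

```text
time: 1.1
ee_pos: [0.4668, -0.3011, 0.2392]
eef_rot: [0.994, 0.108, -0.003, -0.002]
ft_force: [-0.1, -0.3, 0.6]
width: 0.0152
time: 2.1
ee_pos: [0.4711, -0.2911, 0.2352]
eef_rot: [0.653, 0.757, 0.0, -0.008]
ft_force: [0.1, 1.0, -0.9]
width: 0.0007
t 2.1 base xy mm [ -96.3 -208. ] z 235.2 tooly ang-base 0.022 F base 0.21 0.96 -0.89 w 0.001
[ 0.93  0.23 -0.52  1.63  0.11  1.32  0.53] [ 0.08716701  0.97489311 -0.88874698]
[ 2.2 -1.4 11.6]
```

```bash
python3 -m jog '[[1.6,-0.5,1.6,0.02,1],[1.6,-0.5,1.6,0,1],[1.6,-0.5,1.6,0,1],[0,0,2.0,0,1],[0,0,2.0,0,1],[0,0,2.0,0,1],[0,0,2.0,0,1],[0,0,2.0,0,1],[0,0,1.5,0,1],[0,0,0.5,0,1]]'
python3 -c "
from fit import *
b=np.load('base.npy');status(b)"
```

```text
time: 3.1
ee_pos: [0.4447, -0.2415, 0.06]
eef_rot: [0.658, 0.753, -0.0, -0.009]
ft_force: [-0.1, -0.1, 0.0]
width: 0.0004
t 3.1 base xy mm [-116.3 -155.5] z 60.0 tooly ang-base 0.008 F base -0.07 -0.09 0.03 w 0.0
```

```bash
python3 -m jog '[[0,0.1,0.6,0,1],[0,0.1,0.6,0,1],[0,0.1,0.6,0,1],[0,0,0.3,0,1],[0,0,0.1,0,1],[0.3,0,0,0,1],[0.3,0,0,0,1],[0.3,0,0,0,1],[0.3,0,0,0,1],[0.3,0,0,0,1]]'
python3 -c "
from fit import *
b=np.load('base.npy');status(b)"
```

```text
time: 4.1
ee_pos: [0.4465, -0.2254, 0.0384]
eef_rot: [0.658, 0.753, 0.0, -0.008]
ft_force: [0.5, -0.7, -0.5]
width: 0.0002
t 4.1 base xy mm [-112.5 -139.8] z 38.4 tooly ang-base 0.007 F base 0.45 -0.74 -0.49 w 0.0
```

```bash
python3 -m jog '[[0.3,0,0,0,1],[0.3,0,0,0,1],[0.3,0,0,0,1],[0.3,0,0,0,1],[0.3,0,0,0,1],[0.3,0,0,0,1],[0.3,0,0,0,1],[0.3,0.05,0,0,1],[0.3,0.05,0,0,1],[0.3,0.05,0,0,1]]'
python3 -c "
from fit import *
b=np.load('base.npy');status(b)"
```

```text
time: 5.1
ee_pos: [0.4438, -0.1931, 0.039]
eef_rot: [0.658, 0.753, 0.0, -0.008]
ft_force: [0.1, -0.1, -0.5]
width: 0.0003
t 5.1 base xy mm [-111.1 -107.3] z 39.0 tooly ang-base 0.007 F base 0.07 -0.15 -0.47 w 0.0
```

Next waypoints: (-108,-84), (-94,-47).

```bash
python3 -m jog '[[0.35,0.05,0,0,1],[0.35,0.05,0,0,1],[0.35,0.05,0,0,1],[0.35,0.05,0,0,1],[0.35,0.05,0,0,1],[0.35,0.1,0,0,1],[0.35,0.1,0,0,1],[0.35,0.1,0,0,1],[0.35,0.15,0,0,1],[0.35,0.15,0,0,1]]'
python3 -m jog '[[0.3,0.15,0,0,1],[0.3,0.15,0,0,1],[0.3,0.15,0,0,1],[0.3,0.15,0,0,1],[0.3,0.15,0,0,1],[0.3,0.2,0,0,1],[0.3,0.2,0,0,1],[0.3,0.2,0,0,1],[0.3,0.2,0,0,1],[0.3,0.2,0,0,1]]'
python3 -c "
from fit import *
b=np.load('base.npy');status(b);snap('top','t2.png')
c=load('t2.png');cv2.imwrite('pics/t2c.png',cv2.resize(c['pixels'][140:280,225:400],None,fx=4,fy=4,interpolation=cv2.INTER_CUBIC)[:,:,::-1])"
```

```text
time: 6.1
ee_pos: [0.4478, -0.154, 0.0393]
eef_rot: [0.658, 0.753, -0.0, -0.008]
ft_force: [-0.6, -0.6, 0.3]
width: 0.0005
time: 7.1
ee_pos: [0.4622, -0.119, 0.0395]
eef_rot: [0.658, 0.753, -0.0, -0.008]
ft_force: [0.1, -0.8, 1.2]
width: 0.0006
t 7.1 base xy mm [-83.5 -36.2] z 39.5 tooly ang-base 0.007 F base -0.02 -0.8 1.23 w 0.001
```

View pics/t2c.png

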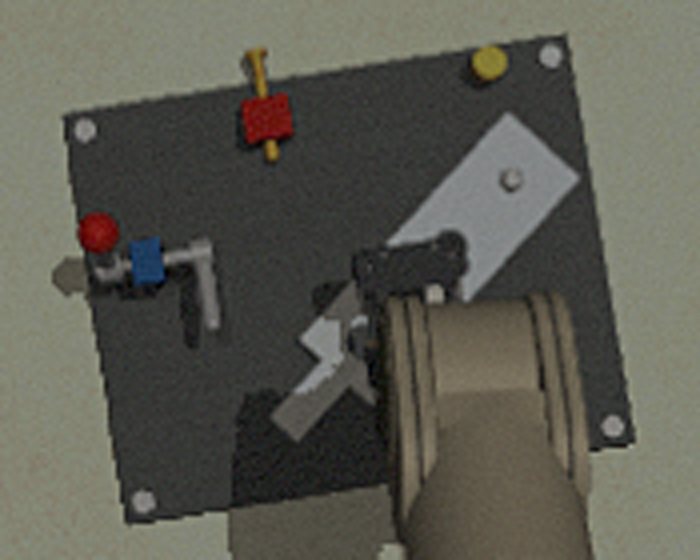

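The plate (now about 0.65 rad, tongue end at crop (285,425)) follows the finger and stays on the pin. The clamp is still raised and everything else is unchanged. I'll continue along the arc.

```bash
python3 -m jog '[[0.25,0.18,0,0,1],[0.25,0.18,0,0,1],[0.25,0.18,0,0,1],[0.25,0.2,0,0,1],[0.25,0.2,0,0,1],[0.25,0.22,0,0,1],[0.22,0.22,0,0,1],[0.22,0.22,0,0,1],[0.22,0.22,0,0,1],[0.22,0.24,0,0,1]]'
python3 -m jog '[[0.2,0.24,0,0,1],[0.2,0.24,0,0,1],[0.2,0.24,0,0,1],[0.2,0.24,0,0,1],[0.18,0.24,0,0,1],[0.17,0.24,0,0,1],[0.16,0.24,0,0,1],[0.15,0.24,0,0,1],[0.14,0.24,0,0,1],[0.13,0.24,0,0,1]]'
python3 -c "
from fit import *
b=np.load('base.npy');status(b)"
```

```text
time: 8.15
ee_pos: [0.481, -0.0899, 0.0395]
eef_rot: [0.658, 0.753, -0.0, -0.008]
ft_force: [0.1, -1.3, 0.1]
width: 0.0008
time: 9.15
ee_pos: [0.5044, -0.0676, 0.0394]
eef_rot: [0.658, 0.753, -0.0, -0.008]
ft_force: [-0.8, -0.0, 0.2]
width: 0.0004
t 9.15 base xy mm [-35.3   9.5] z 39.4 tooly ang-base 0.008 F base -0.81 0.06 0.22 w 0.0
```

```bash
python3 -m jog '[[0.13,0.2,0,0,1],[0.13,0.2,0,0,1],[0.13,0.2,0,0,1],[0.13,0.2,0,0,1],[0.13,0.2,0,0,1],[0.12,0.18,0,0,1],[0.12,0.18,0,0,1],[0.1,0.16,0,0,1],[0.1,0.14,0,0,1],[0.1,0.12,0,0,1]]'
python3 -m jog '[[0.08,0.08,0,0,1],[0.08,0.08,0,0,1],[0.08,0.08,0,0,1],[0.08,0.08,0,0,1],[0.08,0.08,0,0,1],[0.08,0.08,0,0,1],[0.08,0.08,0,0,1],[0.08,0.08,0,0,1],[0.08,0.08,0,0,1],[0.08,0.08,0,0,1]]'
python3 -c "
from fit import *
b=np.load('base.npy');status(b)"
```

```text
time: 10.15
ee_pos: [0.5219, -0.0521, 0.0392]
eef_rot: [0.658, 0.753, -0.0, -0.008]
ft_force: [0.1, -0.6, 0.7]
width: 0.0005
time: 11.15
ee_pos: [0.5293, -0.0424, 0.0392]
eef_rot: [0.658, 0.753, -0.0, -0.008]
ft_force: [0.2, -0.3, -0.2]
width: 0.0005
t 11.15 base xy mm [-7.4 31.4] z 39.2 tooly ang-base 0.008 F base 0.14 -0.32 -0.21 w 0.0
```

```bash
for i in 1; do python3 -m jog '[[0.02,0.06,0,0,1],[0.02,0.06,0,0,1],[0.02,0.06,0,0,1],[0.02,0.06,0,0,1],[0.02,0.06,0,0,1],[0.02,0.06,0,0,1],[0.02,0.06,0,0,1],[0.02,0.06,0,0,1],[0.02,0.06,0,0,1],[0.02,0.06,0,0,1]]'; done
python3 -c "
from fit import *
b=np.load('base.npy');status(b)"
```

```text
time: 12.15
ee_pos: [0.5355, -0.0393, 0.0391]
eef_rot: [0.658, 0.753, -0.0, -0.008]
ft_force: [-0.6, -0.5, 0.3]
width: 0.0002
t 12.15 base xy mm [-0.9 33.7] z 39.1 tooly ang-base 0.008 F base -0.65 -0.43 0.34 w 0.0
```

```bash
python3 -m jog '[[0,0.05,0,0,1],[0,0.05,0,0,1],[0,0.05,0,0,1],[0,0.05,0,0,1],[0,0.05,0,0,1],[0,0.05,0,0,1],[0,0.05,0,0,1],[0,0.05,0,0,1],[0,0.05,0,0,1],[0,0.05,0,0,1]]'
python3 -c "
from fit import *
b=np.load('base.npy');status(b)"
```

```text
time: 13.15
ee_pos: [0.5408, -0.0383, 0.0391]
eef_rot: [0.658, 0.753, -0.0, -0.008]
ft_force: [-1.2, 0.5, -0.5]
width: 0.0004
t 13.15 base xy mm [ 4.5 34. ] z 39.1 tooly ang-base 0.008 F base -1.11 0.67 -0.53 w 0.0
```

```bash
python3 -m jog '[[0,0.04,0,0,1],[0,0.04,0,0,1],[0,0.04,0,0,1],[0,0.04,0,0,1],[0,0.04,0,0,1],[0,0.04,0,0,1],[0,0.04,0,0,1],[0,0.04,0,0,1],[0,0.04,0,0,1],[0,0.04,0,0,1]]'
python3 -c "
from fit import *
b=np.load('base.npy');status(b)"
```

```text
time: 14.15
ee_pos: [0.545, -0.0377, 0.0389]
eef_rot: [0.658, 0.753, -0.0, -0.008]
ft_force: [-0.4, 0.1, 0.0]
width: 0.0002
t 14.15 base xy mm [ 8.8 34.1] z 38.9 tooly ang-base 0.008 F base -0.36 0.12 0.03 w 0.0
```

```bash
python3 -m jog '[[0,0.04,0,0,1],[0,0.04,0,0,1],[0,0.04,0,0,1],[0,0.04,0,0,1],[0,0.04,0,0,1],[0,0.04,0,0,1],[0,0.04,0,0,1],[0,0.04,0,0,1],[0,0.04,0,0,1],[0,0.04,0,0,1]]'
python3 -c "
from fit import *
b=np.load('base.npy');status(b);snap('top','t3.png')
c=load('t3.png');cv2.imwrite('pics/t3c.png',cv2.resize(c['pixels'][140:280,225:400],None,fx=4,fy=4,interpolation=cv2.INTER_CUBIC)[:,:,::-1])"
```

```text
time: 15.15
ee_pos: [0.5479, -0.0374, 0.0384]
eef_rot: [0.658, 0.753, -0.001, -0.009]
ft_force: [-4.4, -0.3, 1.3]
width: 0.0006
t 15.15 base xy mm [11.7 34.1] z 38.4 tooly ang-base 0.008 F base -4.37 0.22 1.29 w 0.001
```

View pics/t3c.png

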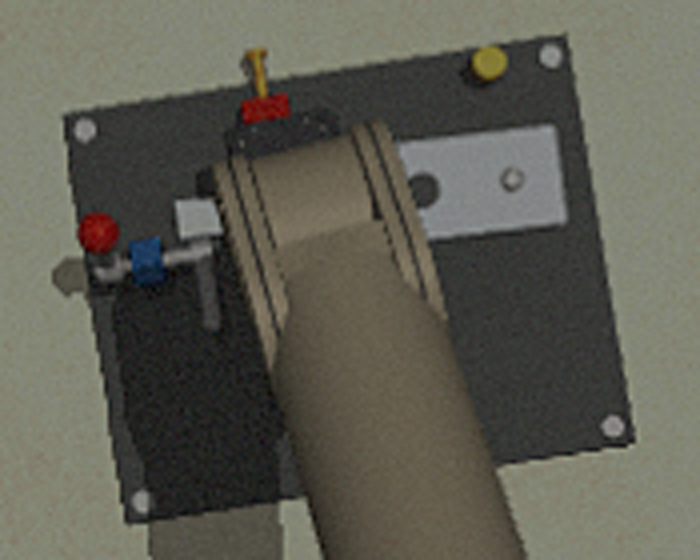

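The plate is in its home position at the screw, with the tongue at crop (198,217) and the knob still raised at (98,232). Contact is confirmed at 4.4 N, so I'll raise the push gradually.

```bash
python3 -m jog '[[0,0.05,0,0,1],[0,0.05,0,0,1],[0,0.06,0,0,1],[0,0.06,0,0,1],[0,0.06,0,0,1],[0,0.06,0,0,1],[0,0.06,0,0,1],[0,0.06,0,0,1],[0,0.06,0,0,1],[0,0.06,0,0,1]]'
python3 -c "
from fit import *
b=np.load('base.npy');status(b)"
```

```text
time: 16.2
ee_pos: [0.5481, -0.0374, 0.0364]
eef_rot: [0.659, 0.752, -0.006, -0.014]
ft_force: [-5.8, -0.3, 2.0]
width: 0.0004
t 16.2 base xy mm [11.9 34. ] z 36.4 tooly ang-base 0.007 F base -5.76 0.38 1.98 w 0.0
```

```bash
python3 -m jog '[[0,0.07,-0.04,0,1],[0,0.08,-0.04,0,1],[0,0.09,-0.04,0,1],[0,0.09,-0.04,0,1],[0,0.1,-0.04,0,1],[0,0.1,-0.04,0,1],[0,0.1,-0.04,0,1],[0,0.1,-0.04,0,1],[0,0.1,-0.04,0,1],[0,0.1,-0.04,0,1]]'
python3 -c "
from fit import *
b=np.load('base.npy');status(b)"
```

```text
time: 17.2
ee_pos: [0.5484, -0.0373, 0.0366]
eef_rot: [0.659, 0.752, -0.014, -0.021]
ft_force: [-6.2, -1.4, 2.4]
width: 0.0006
t 17.2 base xy mm [12.2 34. ] z 36.6 tooly ang-base 0.006 F base -6.36 -0.61 2.44 w 0.001
```

```bash
python3 -m jog '[[0,0.13,-0.05,0,1],[0,0.15,-0.05,0,1],[0,0.16,-0.05,0,1],[0,0.17,-0.05,0,1],[0,0.17,-0.05,0,1],[0,0.17,-0.05,0,1],[0,0.17,-0.05,0,1],[0,0.17,-0.05,0,1],[0,0.17,-0.05,0,1],[0,0.17,-0.05,0,1]]'
python3 -c "
from fit import *
b=np.load('base.npy');status(b)"
```

```text
time: 18.2
ee_pos: [0.5489, -0.0372, 0.0359]
eef_rot: [0.659, 0.751, -0.028, -0.034]
ft_force: [-11.1, -0.7, 5.1]
width: 0.0003
t 18.2 base xy mm [12.7 34.1] z 35.9 tooly ang-base 0.004 F base -11.14 0.71 5.14 w 0.0
```

```bash
python3 -m jog '[[0,0.17,-0.1,0,1],[0,0.17,-0.1,0,1],[0,0.18,-0.1,0,1],[0,0.18,-0.1,0,1],[0,0.18,-0.1,0,1],[0,0.18,-0.1,0,1],[0,0.18,-0.1,0,1],[0,0.18,-0.1,0,1],[0,0.18,-0.1,0,1],[0,0.18,-0.1,0,1]]'
python3 -c "
from fit import *
b=np.load('base.npy');status(b)"
```

```text
time: 19.2
ee_pos: [0.5494, -0.0371, 0.0364]
eef_rot: [0.659, 0.749, -0.044, -0.048]
ft_force: [-8.8, -0.8, 2.4]
width: 0.0005
t 19.2 base xy mm [13.2 34.1] z 36.4 tooly ang-base 0.003 F base -8.87 0.32 2.43 w 0.0
```

```bash
python3 -m jog '[[0,0.2,-0.1,0,1],[0,0.22,-0.1,0,1],[0,0.23,-0.1,0,1],[0,0.23,-0.1,0,1],[0,0.23,-0.1,0,1],[0,0.23,-0.1,0,1],[0,0.23,-0.1,0,1],[0,0.23,-0.1,0,1],[0,0.23,-0.1,0,1],[0,0.23,-0.1,0,1]]'
python3 -c "
from fit import *
b=np.load('base.npy');s,M=status(b);print(M.round(3))"
```

```text
time: 20.2
ee_pos: [0.5501, -0.037, 0.0367]
eef_rot: [0.658, 0.747, -0.064, -0.067]
ft_force: [-13.0, -1.4, 6.2]
width: 0.0003
t 20.2 base xy mm [14.  34.1] z 36.7 tooly ang-base 0.002 F base -13.02 0.28 6.23 w 0.0
[[-0.125  0.975 -0.185]
 [ 0.992  0.125 -0.008]
 [ 0.015 -0.184 -0.983]]
```

```bash
python3 -m jog '[[0,-0.2,0.03,0,1],[0,-0.3,0.05,0,1],[0,-0.5,0.08,0,1],[0,-1,0.1,0,1],[0,-1,0.1,0,1],[0,-0.5,0,0,1],[0,0,-1,0,1],[0,0,-2,0,1],[0,0,-2.5,0,1],[0,0,-2.5,0,1]]'
python3 -m jog '[[0,0,-2.5,0,1],[0,0,-2.5,0,1],[0,0,-2.5,0,1],[0,0,-2,0,1],[0,0,-1,0,1],[0,0,0,0,1],[0,0,0,0,1],[0,0,0,0,1],[0,0,0,0,1],[0,0,0,0,1]]'
python3 -c "
from fit import *
b=np.load('base.npy');s,M=status(b);print((M.T@(T(b,(.115,.164),.205)[0]-s['ee_pos'])*100).round(1))
for i,n in enumerate(['top','side']): snap(n,'u%d.png'%i)
a=load('u0.png')['pixels'][140:280,225:400];a=cv2.resize(a,None,fx=2.5,fy=2.5,interpolation=2)
d=load('u1.png')['pixels'][150:325,200:360];d=cv2.resize(d,(320,350),interpolation=2)
cv2.imwrite('pics/u.png',np.hstack([a,d])[:,:,::-1])"
```

```text
time: 21.2
ee_pos: [0.5271, -0.0414, 0.1209]
eef_rot: [0.658, 0.747, -0.064, -0.067]
ft_force: [0.5, 0.8, -0.9]
width: 0.0005
time: 22.2
ee_pos: [0.5482, -0.0398, 0.2341]
eef_rot: [0.658, 0.748, -0.062, -0.064]
ft_force: [0.7, 0.7, 0.9]
width: 0.0005
t 22.2 base xy mm [11.7 31.6] z 234.1 tooly ang-base 0.003 F base 0.77 0.6 0.88 w 0.001
[13.2 10.7  1.2]
```

View pics/u.png

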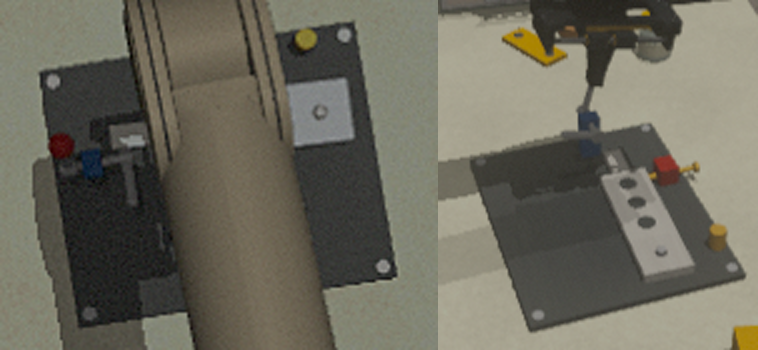

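The plate stands at home by the screw, and the lever is still raised at knob (60,147). Next I go over to the knob's +x side.

```bash
python3 -m jog '[[1,1,0,0,1],[1.5,1.3,0,0,1],[1.8,1.4,0,0,1],[1.8,1.4,0,0,1],[1.8,1.4,0,0,1],[1.8,1.4,0,0,1],[1.5,1.2,0,0,1],[1,1,0,0,1],[0.6,0.5,0,0,1],[0.2,0.1,0,0,1]]'
python3 -c "
from fit import *
b=np.load('base.npy');s,M=status(b);print((M.T@(T(b,(.095,.164),.150)[0]-s['ee_pos'])*100).round(1))"
```

```text
time: 23.3
ee_pos: [0.642, 0.1159, 0.2129]
eef_rot: [0.658, 0.748, -0.061, -0.066]
ft_force: [-0.6, 0.2, -0.3]
width: 0.0005
t 23.3 base xy mm [124.4 174.3] z 212.9 tooly ang-base 0.003 F base -0.56 0.3 -0.26 w 0.0
[-1.1 -1.8  6.7]
```

```bash
python3 -m jog '[[-0.3,-0.3,0.5,0,1],[-0.3,-0.3,1,0,1],[-0.3,-0.3,1,0,1],[-0.2,-0.2,1,0,1],[0,-0.1,1,0,1],[0,0,1,0,1],[0,0,0.7,0,1],[0,0,0.4,0,1],[0,0,0,0,1],[0,0,0,0,1]]'
python3 -c "
from fit import *
b=np.load('base.npy');s,M=status(b);print((M.T@(T(b,(.03,.164),.147)[0]-s['ee_pos'])*100).round(1))"
```

```text
time: 24.3
ee_pos: [0.6168, 0.0989, 0.1437]
eef_rot: [0.659, 0.746, -0.063, -0.066]
ft_force: [0.6, -0.3, 0.5]
width: 0.0007
t 24.3 base xy mm [ 97.2 160.6] z 143.7 tooly ang-base -0.001 F base 0.51 -0.38 0.54 w 0.001
[ 0.3 -6.7  0.9]
```

```bash
python3 -m jog '[[0.1,-0.4,0.05,0,1],[0.1,-0.4,0.05,0,1],[0.1,-0.4,0.05,0,1],[0,-0.4,0.06,0,1],[0,-0.4,0.06,0,1],[0,-0.4,0.06,0,1],[0,-0.4,0.07,0,1],[0,-0.4,0.07,0,1],[0,-0.4,0.07,0,1],[0,-0.4,0.07,0,1]]'
python3 -c "
from fit import *
b=np.load('base.npy');s,M=status(b)"
python3 -m jog '[[0,-0.4,0.07,0,1],[0,-0.4,0.07,0,1],[0,-0.4,0.07,0,1],[0,-0.4,0.07,0,1],[0,-0.4,0.07,0,1],[0,-0.4,0.07,0,1],[0,-0.4,0.07,0,1],[0,-0.3,0.05,0,1],[0,0,0,0,1],[0,0,0,0,1]]'
python3 -c "
from fit import *
b=np.load('base.npy');s,M=status(b);snap('side','v.png')
d=load('v.png')['pixels'][150:325,200:360];cv2.imwrite('pics/vc.png',cv2.resize(d,None,fx=3,fy=3,interpolation=2)[:,:,::-1])"
```

```text
time: 25.3
ee_pos: [0.5745, 0.0975, 0.1469]
eef_rot: [0.659, 0.747, -0.061, -0.064]
ft_force: [1.3, -0.2, 0.6]
width: 0.0004
t 25.3 base xy mm [ 55.  164.5] z 146.9 tooly ang-base -0.001 F base 1.3 -0.38 0.64 w 0.0
time: 26.3
ee_pos: [0.5391, 0.093, 0.1467]
eef_rot: [0.659, 0.747, -0.061, -0.065]
ft_force: [-0.2, -0.0, -0.6]
width: 0.0006
t 26.3 base xy mm [ 19.4 164.5] z 146.7 tooly ang-base -0.0 F base -0.21 -0.01 -0.6 w 0.001
```

View pics/vc.png

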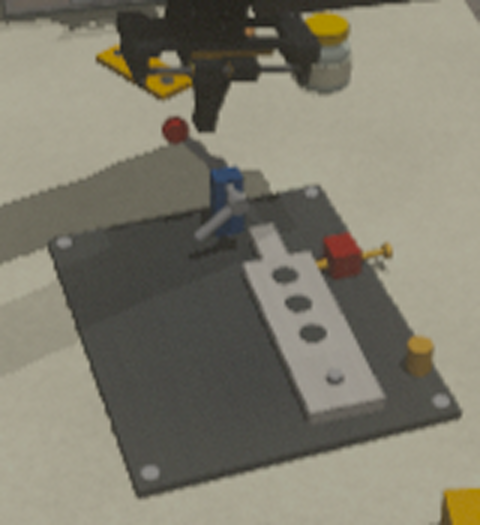

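The lever is past upright, with the knob at crop (175,130) ahead of the finger and the nose coming down. I'll back off, lift, and let it sink.

```bash
python3 -m jog '[[0,0.5,0,0,1],[0,0.8,-0.5,0,1],[0,0.5,-1.5,0,1],[0,0,-2,0,1],[0,0,-2,0,1],[0,0,-2,0,1],[0,0,-2,0,1],[0,0,-1,0,1],[0,0,0,0,1],[0,0,0,0,1]]'
python3 -m jog '[[2,2,0,0,1],[3,2,0,0,1],[3,2,0,0,1],[3,2,0,0,1],[2,1,0,0,1],[1,0,0,0,1],[0,0,0,0,1],[0,0,0,0,1],[0,0,0,0,1],[0,0,0,0,1]]'
python3 -c "
from fit import *
b=np.load('base.npy');s,M=status(b);print(s['joint_positions'].round(2));snap('side','w.png');snap('top','w2.png')
a=load('w2.png')['pixels'][140:280,225:400];a=cv2.resize(a,None,fx=2.5,fy=2.5,interpolation=2)
d=load('w.png')['pixels'][150:325,200:360];d=cv2.resize(d,(320,350),interpolation=2)
cv2.imwrite('pics/wc.png',np.hstack([a,d])[:,:,::-1])"
```

```text
time: 27.35
ee_pos: [0.5825, 0.0965, 0.255]
eef_rot: [0.66, 0.746, -0.061, -0.066]
ft_force: [-0.5, 0.2, -0.8]
width: 0.0006
time: 28.35
ee_pos: [0.6544, 0.2445, 0.231]
eef_rot: [0.662, 0.743, -0.068, -0.067]
ft_force: [0.1, 1.0, 0.1]
width: 0.0002
t 28.35 base xy mm [152.8 300.3] z 231.0 tooly ang-base -0.009 F base 0.23 0.94 0.09 w 0.0
[-0.06  0.73 -0.64  1.02  0.31  1.68 -0.48]
```

View pics/wc.png

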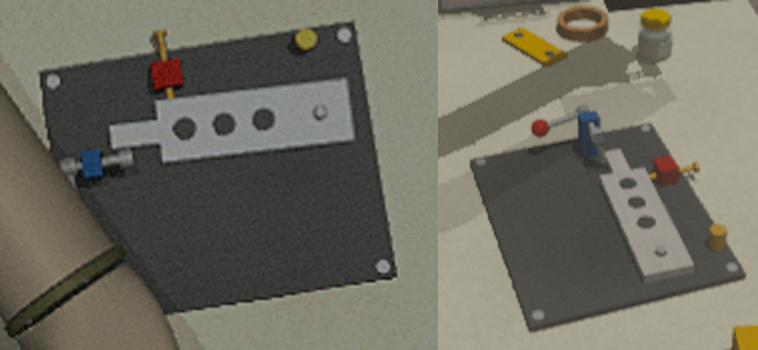

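The lever is nearly down (knob at (540,128) in the side crop) and the plate lies against the screw tip at (170,97). I'll wait for it to settle and check for change.

```bash
python3 -m jog '[[0,0,-1,0,1],[0,0,-1,0,1],[0,0,-1,0,1],[0,0,-1,0,1],[0,0,0,0,1],[0,0,0,0,1],[0,0,0,0,1],[0,0,0,0,1],[0,0,0,0,1],[0,0,0,0,1]]'
python3 -c "
from fit import *
snap('side','x.png')"
python3 -m jog '[[0,0,0,0,1],[0,0,0,0,1],[0,0,0,0,1],[0,0,0,0,1],[0,0,0,0,1],[0,0,0,0,1],[0,0,0,0,1],[0,0,0,0,1],[0,0,0,0,1],[0,0,0,0,1]]'
python3 -c "
from fit import *
b=np.load('base.npy');s,M=status(b);snap('side','y.png');snap('top','y2.png')
red=lambda c,box:(lambda p:np.argwhere((p[...,0]>110)&(p[...,1]<70))[:,::-1].mean(0)+box[:2])(c['pixels'][box[1]:box[3],box[0]:box[2]].astype(int))
for n in ['s1.png','w.png','x.png','y.png']:print(n,red(load(n),(230,170,297,235)))
a=load('y2.png')['pixels'][140:280,225:400];a=cv2.resize(a,None,fx=2.5,fy=2.5,interpolation=2)
d=load('y.png')['pixels'][180:268,220:300];d=cv2.resize(d,(320,350),interpolation=2)
cv2.imwrite('pics/yc.png',np.hstack([a,d])[:,:,::-1])
# knob angle from side view: intersect with plane base y=.164
o,dr=ray(load('y.png'),red(load('y.png'),(230,170,297,235))); n=np.array([-np.sin(b[2]),np.cos(b[2]),0]); P0=T(b,(0,.164),0)[0]
P=o+dr*((P0-o)@n)/(dr@n); q=inv(b,P); print('knob base x,z',q[0],P[2],'angle',.28+np.arctan2(.031-q[0],P[2]-.072))"
```

```text
time: 29.45
ee_pos: [0.6631, 0.2443, 0.275]
eef_rot: [0.663, 0.743, -0.067, -0.067]
ft_force: [-0.7, 0.5, -0.8]
width: -0.0001
time: 30.5
ee_pos: [0.663, 0.2442, 0.2748]
eef_rot: [0.663, 0.743, -0.067, -0.067]
ft_force: [0.0, 0.1, 0.8]
width: 0.0008
t 30.5 base xy mm [161.3 299. ] z 274.8 tooly ang-base -0.011 F base 0.04 0.13 0.84 w 0.001
s1.png [278.54545455 184.63636364]
w.png [250.65625 212.5625 ]
x.png [250.6969697  212.48484848]
y.png [250.79411765 212.52941176]
knob base x,z -0.04053019549552993 0.06293720884462295 angle 1.976823651563637
```

View pics/yc.png

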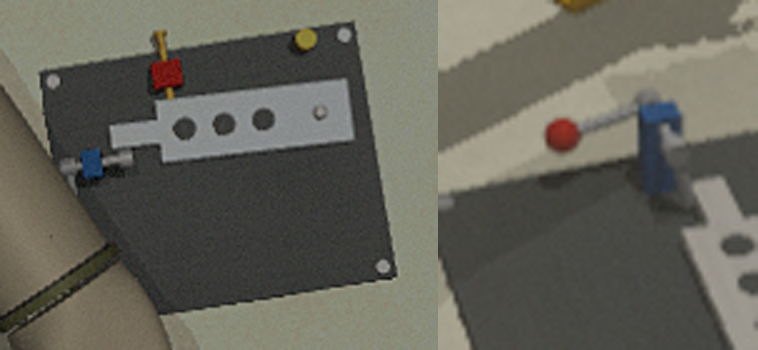

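The lever has settled at about 1.98 rad, with its nose hanging behind the tongue. The plate touches the screw, lies flat, and the robot is clear.

```bash
python3 -c "
from bench import r
print(r.close_job())"
```

```text
the job is handed in; nothing more can be done
None
```

The plate is against the brass screw, the clamp is closed behind its tongue, and the job was handed in at about 30.5 s of the 72 s allowed.

- **Swing and press:** I pushed the plate round its pin with the closed fingers and met the screw at about 4 mm/s. I then pressed it with the clamp still up. Force readings, one at the end of each 1 s step, were 11.1, 8.9 and 13.0 N sideways. With the downward part included, the highest was 14.4 N. The force between those readings was not seen.
- **Clamp:** I tipped the knob over from its +x side, then backed off and lifted clear.
- **Last checks:** The knob stayed still in three pictures over about 2 s. The lever angle measured about 1.98 rad, inside the closed range of 1.4 to 2.35. The nose hangs behind the tongue, and the plate looks flat on its pin and touching the screw. The spacer, strap, tape and jar look unmoved. I did not look again at the wrench, screwdriver and parts box, but the arm never went low near them. The gripper is clear, with wrist force at noise level.

**Disagreements with the task text and my estimates:**
- The plate started about 1.29 rad from the base's heading, not 0.45 to 0.85 rad. I went by the measured angle.
- Contact came about 5 mm further on than my picture estimate of the screw tip, so I found it by feel.
- The tool tilted by about 0.13 to 0.19 rad while pressing. That added up to 6 N of vertical force, but I saw no effect on the plate.

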